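# Pack the control-box kit tray

### The arm

A 6-joint arm with a two-finger parallel gripper is mounted at the origin on the work surface. World frame = base frame: x ahead of the robot, y to its left, z up, the work surface at z = 0. Lengths are in mm, angles in degrees, forces in N, time in s.
With the tool pointing down it reaches from about 300 to 850 mm from the base axis. Payload 4.2 kg.
Tool frame: the origin (TCP) lies on the centre line of the jaws, within the pads' length; the fingertips stand 11 mm ahead of it and the grasp point (between the pads) lies 8 mm behind it; z points along the fingers, y is the line along which they close (so a half turn about z gives the same grasp; the last joint's range is limited). The gripper opens to 91 mm and grips with 3 to 60 N. Pads are 32 mm wide; open, the fingers measure 118 mm over their backs; the gripper's body (76 mm by 178 mm) begins 60 mm behind the grasp point.
Start: joints at [61.994, 18.312, 89.639, -0, 72.044, -1.146], TCP at [259.799, 512.978, 224.976] pointing down, gripper open.
Joint ranges: [-177.97, 177.97], [-48.28, 115.42], [12.27, 149.76], [-77.06, 257.06], [2.81, 150.46], [-146.56, 146.56]. Speed limits (degrees/s): [147.25, 147.25, 180, 180, 180, 180].

### API

Orientations are given as [roll, pitch, yaw] about the fixed x, y, z axes, in that order (R = Rz(yaw) Ry(pitch) Rx(roll)).
In Python, from workcell import env, grab_frame, camera_model, models gives the robot as it stands.
- The arm moves only by the shell command python3 -m crank 'ROWS' [FORCE]. ROWS is text: rows parted by semicolons, each of 7 numbers parted by spaces: the closure, from -1 (fully open) to 1 (shut), so that 0 is half open, then the shift along the tool's x, y, z in mm, then the turn, a rotation vector about the tool's x, y, z in degrees. A call has 1 to 10 rows; each row shifts and turns the commanded pose from where the row before left it, along the tool's axes as they then stand; what a row does not reach is not made up. A row lasts 1/8 s, in which the tool goes at most 62.5 mm and 10.7 degrees, less where a joint would pass 70% of its speed; a pose out of reach is approached as far as the arm can. A call is refused whole if a number of a shift passes 62.5 or a number of a turn 10.7, either way. A call with a gripper value outside its range is refused whole. The fingers move at their own pace and stop on an object; FORCE is the grip in N (left out, the last holds). Time passes only in rows, so rows that do not move let the fingers close. It gives the time, the measured TCP pose, the force, the opening and the grip force at its end, in the units of the state.
- env.state(): the state, without advancing time (a new reading comes with each control period).
- grab_frame(name): name is "side" or "top" or "wrist"; returns the picture (420x560x3 uint8, blue, green, red); there is no depth.
- camera_model(name): a dict with "K" (3x3 intrinsics, pixels), "R" (3x3) and "t" (3): a world point X has camera coordinates R X + t; the wrist camera has in their place "mount" (4x4, takes a point from camera to tool coordinates, whose origin is the TCP and whose axes are the flange's). Camera axes: x right, y down, z forward; pixel columns grow to the right and rows downward; lengths in mm; the calibration is good to about 2 mm. A picture is of the moment at which its call begins: read the wrist's pose just before it. camera_model takes no time and is no camera call.
- env.job_done(): hands the job in; it is judged then, once.
Trained networks look in the newest picture that a camera, given by its name, has taken for a name from the list of things; names that differ only in an ending like _2 or _b are one class to them, and where a whole thing is asked for, a point or a joint stands for the part that bears it (a point fixed in the world has none). Each returns a list of dicts, best first, with "p" (0 to 1); they miss things now and then, are a little off and sometimes report something else, mostly with a low value. They report only what shows in the picture. A call takes as long as a camera call. They do not tell look-alikes from the thing itself.
- models.search_frame(name, camera): "point" ([x, y, z] in mm, in world coordinates, good to about 4 mm: the middle of the surface that is visible of it).
The state is a dict: "time_s": time; "qpos": joint angles; "qvel": joint speeds; "effort": joint torques, N m; "ee_pos": TCP position; "ee_rot": TCP orientation; "force": force on the tool from outside, world axes, zero at the start; "torque": the same for the moment, N m; "gripper_width": finger opening in mm; "gripper_force": force on a finger pad.
Only numpy, scipy, OpenCV 4.12 (cv2) and the standard library are available. Lean on these libraries where they do the work, as an engineer would, in place of code of your own. Each camera call takes 0.05 s, during which the arm holds its last target. There are 200 camera calls.

### The job

Pack the kit tray for one control box: put the long terminal strip, the large cable gland, the relay and the transformer each into the nest of its own shape (long narrow, round, square and broad oblong), upright and flat on the nest's floor, set down and not dropped. Leave the short terminal strip and the small cable gland where they lie.

Things in the scene. Friction and masses are not known exactly. Their poses are not given: they have to be found in the camera images.
- strip_long_mid (a point): Long terminal strip, cream plastic with six brass screws in a row on top: 72 mm long (x) x 22 mm wide (y) x 20 mm high (z); the top 4 mm is narrower, 14 mm wide. Loose, screws up on the work mat. The point is its centre, 10 mm above its underside.
- gland_large_mid (a point): Large cable gland, light-grey plastic, standing with its domed nut up: 44 mm high; hexagons 33 mm across flats (flats face +y and -y; 38 mm across corners) at 0 to 6 mm and 12 to 22 mm above its underside, then a round nut 32 mm across up to 34 mm, narrowing to 22 mm at the top. The point is on its axis, 22 mm above its underside; z up.
- relay_mid (a point): Plug-in relay, an upright block 30 x 30 mm and 50 mm high with a black base 14 mm high and a clear cover showing a copper coil. The point is its centre, 25 mm above its underside; x and y along its sides.
- transformer_mid (a point): Small mains transformer: steel foot plate 66 mm long (x) x 34 mm wide (y) x 3 mm thick, dark laminated core 46 x 20 mm up to 40 mm, and around its middle an amber coil 28 mm long (x) x 34 mm wide (y), from 8 to 34 mm above the underside. The point is on its axis, 20 mm above its underside. Gripped best across the coil (y).
- nest_long: Long narrow nest, for the long terminal strip: inside the rim 88 mm (x) x 36 mm (y). Light-grey plate 96 x 96 x 3 mm with a black rim 3 mm thick. Origin: centre of its underside, x and y along its sides, z up; inner floor at z = 3 mm, rim top at z = 9 mm. Fixed with three more nests, 98 mm apart, in the pink-edged tray (214 mm square, edge 1 mm above the rims).
- nest_round: Round (eight-sided) nest, for the large cable gland: 52 mm across inside the rim. Light-grey plate 96 x 96 x 3 mm with a black rim 3 mm thick. Origin: centre of its underside, x and y along its sides, z up; inner floor at z = 3 mm, rim top at z = 9 mm. Fixed with three more nests, 98 mm apart, in the pink-edged tray (214 mm square, edge 1 mm above the rims).
- nest_square: Square nest, for the relay: 46 x 46 mm inside the rim. Light-grey plate 96 x 96 x 3 mm with a black rim 3 mm thick. Origin: centre of its underside, x and y along its sides, z up; inner floor at z = 3 mm, rim top at z = 9 mm. Fixed with three more nests, 98 mm apart, in the pink-edged tray (214 mm square, edge 1 mm above the rims).
- nest_broad: Broad oblong nest, for the transformer: inside the rim 82 mm (x) x 56 mm (y). Light-grey plate 96 x 96 x 3 mm with a black rim 3 mm thick. Origin: centre of its underside, x and y along its sides, z up; inner floor at z = 3 mm, rim top at z = 9 mm. Fixed with three more nests, 98 mm apart, in the pink-edged tray (214 mm square, edge 1 mm above the rims).
- strip_short_mid (a point): Short terminal strip, a look-alike that stays where it is: as the long one but with three screws, 36 mm long (x) x 22 x 20 mm. The point is its centre.
- gland_small_mid (a point): Small cable gland, a look-alike that stays where it is: same shape as the large one, 29 mm high and 22 mm across flats. The point is on its axis, half-way up.
Not all that is in view belongs to the job. Leave any blue or green look-alike of the part that bears relay_mid alone. What is shaped like the part that bears gland_large_mid but purple or turquoise is not meant.

How it is judged (in metres and radians):
At the end, for the whole second after the job is handed in: Each of the four parts is within 15 mm of the centre of its own nest, on the nest's floor (no more than 3 mm above it), within 0.1 rad of upright, released and at rest; the short strip and the small gland are within 20 mm of where they started (horizontal distance between strip_long_mid and nest_long below 0.015 m and z of strip_long_mid in the frame of nest_long below 0.016 m and angle between each of strip_long_mid, gland_large_mid, relay_mid, transformer_mid's own z axis and vertical below 0.1 rad and linear speed of each of strip_long, gland_large, relay, transformer below 0.02 m/s and angular speed of each of strip_long, gland_large, relay, transformer below 0.2 rad/s and horizontal distance between gland_large_mid and nest_round below 0.015 m and z of gland_large_mid in the frame of nest_round below 0.028 m and horizontal distance between relay_mid and nest_square below 0.015 m and z of relay_mid in the frame of nest_square below 0.031 m and horizontal distance between transformer_mid and nest_broad below 0.015 m and z of transformer_mid in the frame of nest_broad below 0.026 m and distance of each of strip_short_mid, gland_small_mid from where it was at the start of the episode below 0.02 m); the robot touches nothing.
It fails at once if the short terminal strip is disturbed (moved more than 20 mm) (distance of strip_short_mid from where it was at the start of the episode above 0.02 m).
It fails at once if the small cable gland is disturbed (moved more than 20 mm) (distance of gland_small_mid from where it was at the start of the episode above 0.02 m).
It fails at once if a part of the kit is dropped (moves faster than 0.7 m/s, as after a fall of 25 mm, with no finger touching it) ((linear speed of strip_long above 0.7 m/s and contact force between strip_long and the fingers below 0.01 N) or (linear speed of gland_large above 0.7 m/s and contact force between gland_large and the fingers below 0.01 N) or (linear speed of relay above 0.7 m/s and contact force between relay and the fingers below 0.01 N) or (linear speed of transformer above 0.7 m/s and contact force between transformer and the fingers below 0.01 N)).
It also fails if it takes over 99 s, if anything falls off the work surface, if the arm or the gripper's body presses on something with over 40 N, if the wrist force passes 120 N, or if a joint passes its speed limit or range.

## Working session

There is one attempt and no reset: what is moved stays moved. The work goes in short steps, Python scripts to look and compute and a shell command to move; the robot and the scene stay as the last step left them, time stands still between calls to the robot, and variables do not carry over. Pictures are saved under pics/ and viewed, at most 14 in all, crops included, and the job is handed in when it is done.

```bash
mkdir -p pics; ls
python3 - <<'E'
from workcell import env, grab_frame, camera_model, models
import cv2
for c in ["top","side"]:
    im=grab_frame(c); cv2.imwrite(f"pics/{c}0.png",im)
for n in ["strip_long_mid","gland_large_mid","relay_mid","transformer_mid","nest_long","nest_round","nest_square","nest_broad","strip_short_mid","gland_small_mid"]:
    print(n,[( [round(v) for v in d["point"]],round(d["p"],2)) for d in models.search_frame(n,"top")[:4]])
for c in ["top","side"]:
    m=camera_model(c); print(c,m["K"],m["R"],m["t"])
print(camera_model("wrist")); s=env.state(); print(s["time_s"],s["ee_pos"],s["ee_rot"],s["gripper_width"])
E
```

```text
pics
strip_long_mid [([592, -342, 22], 0.8), ([452, -310, 34], 0.51)]
gland_large_mid [([678, 2, 44], 0.73), ([608, -52, 44], 0.49), ([686, -82, 42], 0.47)]
relay_mid [([532, -75, 54], 0.54), ([386, -50, 53], 0.46)]
transformer_mid [([452, -309, 35], 0.92)]
nest_long [([449, 106, 8], 0.81), ([482, -175, 25], 0.32)]
nest_round [([429, 203, 10], 0.97)]
nest_square [([588, -343, 22], 0.73), ([552, 123, 10], 0.63)]
nest_broad [([533, 219, 6], 0.89)]
strip_short_mid [([636, -173, 22], 0.59)]
gland_small_mid [([551, 122, 11], 0.62), ([479, -175, 28], 0.56)]
top [[380.68805476   0.         283.61880922]
 [  0.         380.68805476 208.78131128]
 [  0.           0.           1.        ]] [[-0.00459799 -0.99993347 -0.010579  ]
 [-0.99369172  0.0057542  -0.11199848]
 [ 0.1120519   0.00999729 -0.99365207]] [-11.45921277 546.94369169 825.77090549]
side [[536.54011748   0.         281.08738032]
 [  0.         536.54011748 207.26758918]
 [  0.           0.           1.        ]] [[ 0.81589626 -0.57793425 -0.01747284]
 [-0.35983955 -0.48388403 -0.79772912]
 [ 0.45258015  0.65715162 -0.60276277]] [-441.8278049   224.79491961  843.08836269]
{'K': array([[301.50930889,   0.        , 276.34709999],
       [  0.        , 301.50930889, 211.34508164],
       [  0.        ,   0.        ,   1.        ]]), 'mount': array([[-8.59515206e-04, -9.62671182e-01, -2.70672233e-01,
         7.69058706e+01],
       [ 9.99999569e-01, -7.32411235e-04, -5.70592871e-04,
         1.82817422e-01],
       [ 3.51049929e-04, -2.70672606e-01,  9.62671396e-01,
        -1.58953246e+02],
       [ 0.00000000e+00,  0.00000000e+00,  0.00000000e+00,
         1.00000000e+00]])}
0.6 [259.79773948 512.99125926 224.99694612] [1.79992330e+02 5.26802251e-04 1.53141136e+02] 91.17617721742809
```

View pics/top0.png

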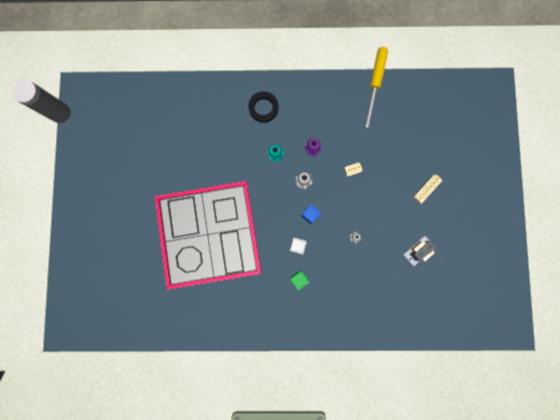

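View pics/side0.png

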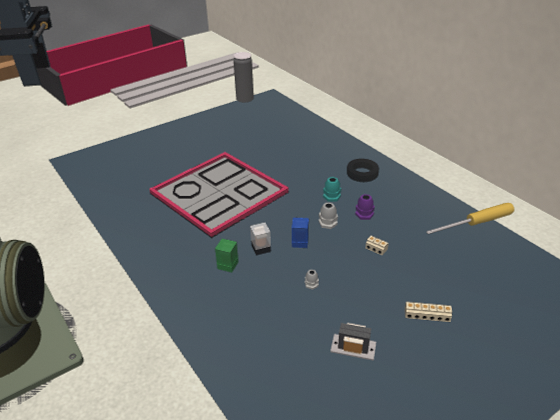

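The top picture shows the white relay (299,246), grey gland (304,180), long strip (428,188), transformer (420,251), short strip (353,169), small gland (355,238), and the tray around (207,235). The side view confirms these and shows blue/green blocks and teal/purple glands as decoys.

```bash
cat > h.py <<'E'
from workcell import env, grab_frame, camera_model, models
import cv2, numpy as np
from scipy.spatial.transform import Rotation as Ro
def cam(name,s=None):
    m=camera_model(name); K=np.array(m["K"])
    if name!="wrist": return K,np.array(m["R"]),np.array(m["t"])
    s=s or env.state(); T=np.eye(4); T[:3,:3]=Ro.from_euler("xyz",s["ee_rot"],degrees=True).as_matrix(); T[:3,3]=s["ee_pos"]
    W=np.linalg.inv(T@np.array(m["mount"])); return K,W[:3,:3],W[:3,3]
def back(uv,z,C):
    K,R,t=C; uv=np.atleast_2d(uv).astype(float); o=-R.T@t
    d=np.c_[uv,np.ones(len(uv))]@np.linalg.inv(K).T@R
    return (o+d*((z-o[2])/d[:,2])[:,None])[:,:2]
def proj(X,C):
    K,R,t=C; p=(np.atleast_2d(X)@R.T+t)@K.T; return p[:,:2]/p[:,2:]
def rect(pts):
    c,(w,h),a=cv2.minAreaRect(pts.astype(np.float32))
    b=cv2.boxPoints((c,(w,h),a)); e0,e1=b[1]-b[0],b[2]-b[1]
    e=e0 if np.linalg.norm(e0)>np.linalg.norm(e1) else e1
    return np.round(c,1),sorted([round(w,1),round(h,1)]),round(np.degrees(np.arctan2(e[1],e[0]))%180,1)
def go(x,y,yaw,z):
    "yaw: world direction of closing line (mod 180); prints turn, then shift in the turned tool frame"
    s=env.state(); p=np.array(s["ee_pos"]); y0=s["ee_rot"][2]
    want=yaw+90; turns=[(y0-want+90)%180-90]; turns.append(turns[0]-180*np.sign(turns[0]))
    for t in turns:
        w=np.radians(y0-t); dx,dy=x-p[0],y-p[1]
        j6=np.degrees(np.arctan2(y,x))+90-np.degrees(w)
        print("turn z %.1f  shift x %.1f y %.1f z %.1f  j6 %.0f"%(t,dx*np.cos(w)+dy*np.sin(w),dx*np.sin(w)-dy*np.cos(w),p[2]-z,(j6+180)%360-180))
E
python3 - <<'E'
from h import *
C=cam("top"); im=cv2.imread("pics/top0.png"); hsv=cv2.cvtColor(im,cv2.COLOR_BGR2HSV)
mat=np.median(im[280:340,100:450].reshape(-1,3),0); print(mat)
pink=((hsv[...,0]>160)&(hsv[...,1]>140)&(hsv[...,2]>100)).astype(np.uint8); pink[:, :140]=0;pink[:150]=0
pts=np.argwhere(pink)[:,::-1]; print("tray",rect(back(pts,10,C)))
d=(np.abs(im.astype(int)-mat).sum(2)>60).astype(np.uint8)
for n,(u,v,z) in dict(relay=(299,246,50),gland=(304,180,30),sl=(428,188,18),tr=(420,251,3),ss=(353,169,18),sg=(355,238,15)).items():
    k,l,st,ce=cv2.connectedComponentsWithStats(d); i=l[v-4:v+5,u-4:u+5]; i=np.bincount(i[i>0]).argmax()
    print(n,rect(back(np.argwhere(l==i)[:,::-1],z,C)),st[i,4])
E
```

```text
[118. 103.  81.]
tray (array([492.2, 162.1]), [215.5, 216.1], np.float32(99.3))
relay (array([464.4, -45.1]), [33.1, 33.1], np.float32(74.3)) 233
gland (array([612.9, -60.2]), [36.0, 39.2], np.float32(129.7)) 197
sl (array([ 593.7, -344.4]), [25.8, 78.4], np.float32(136.8)) 381
tr (array([ 453.5, -322.1]), [36.2, 70.6], np.float32(133.5)) 292
ss (array([ 640.3, -175. ]), [25.8, 41.2], np.float32(108.3)) 193
sg (array([ 483.3, -174.6]), [23.8, 24.3], np.float32(134.1)) 94
```

```bash
python3 -c "
from h import *
go(464,-45,74.3,140);go(464,-45,164.3,140)"
```

```text
turn z -11.2  shift x -347.6 y -481.9 z 85.0  j6 -80
turn z 168.8  shift x 347.6 y 481.9 z 85.0  j6 100
turn z 78.8  shift x -481.9 y 347.6 z 85.0  j6 10
turn z -101.2  shift x 481.9 y -347.6 z 85.0  j6 -170
```

```bash
python3 -m crank '-1 0 0 0 0 0 -5.6; -1 0 0 0 0 0 -5.6; -1 -34.8 -48.2 0 0 0 0; -1 -34.8 -48.2 0 0 0 0; -1 -34.8 -48.2 0 0 0 0; -1 -34.8 -48.2 0 0 0 0; -1 -34.8 -48.2 0 0 0 0; -1 -34.8 -48.2 0 0 0 0; -1 -34.8 -48.2 0 0 0 0; -1 -34.8 -48.2 0 0 0 0' 15
python3 -m crank '-0.3 -34.8 -48.2 40 0 0 0; -0.3 -34.8 -48.2 45 0 0 0; -0.3 0 0 0 0 0 0; -0.3 0 0 0 0 0 0'
cat > look.py <<'E'
import sys
from h import *
s=env.state(); im=grab_frame("wrist"); cv2.imwrite(f"pics/{sys.argv[1]}.png",im); C=cam("wrist",s)
print(np.round(s["ee_pos"],1),np.round(s["ee_rot"],1),s["gripper_width"],s["time_s"])
if len(sys.argv)>2:
    for d in models.search_frame(sys.argv[2],"wrist")[:3]: print(np.round(d["point"],1),round(d["p"],2),proj(d["point"],C).round())
E
python3 look.py relay1 relay_mid
```

```text
time_s: 1.85
ee_pos: [424.3, 64.7, 225.3]
ee_rot: [180.0, 0.1, 164.3]
force: [1.4, 0.2, -0.6]
gripper_width: 91.2
gripper_force: 0.0
time_s: 2.35
ee_pos: [459.0, -28.7, 152.6]
ee_rot: [180.0, 0.0, 164.3]
force: [-0.4, -1.0, 0.4]
gripper_width: 59.5
gripper_force: 0.0
[459.  -28.7 152.6] [180.    0.  164.3] 59.493955194312335 2.35
[461.5 -47.5  50.9] 0.96 [[257. 223.]]
[391.4 -45.   52.9] 0.58 [[236. 147.]]
[525.9 -70.4  26.6] 0.57 [[255. 278.]]
```

View pics/relay1.png

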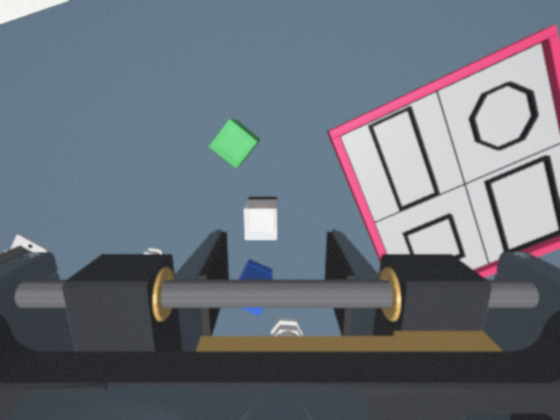

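The relay (top face centred ~(262,223)) is square to the jaws and between them; the blue block lies off ahead at (256,285). The arm was still settling; I re-measure while standing.

```bash
python3 -m crank '-0.3 0 0 0 0 0 0; -0.3 0 0 0 0 0 0'
python3 - <<'E'
from h import *
s=env.state(); im=grab_frame("wrist"); C=cam("wrist",s)
for d in models.search_frame("relay_mid","wrist")[:2]: print(np.round(d["point"],1),round(d["p"],2))
hsv=cv2.cvtColor(im,cv2.COLOR_BGR2HSV); m=((hsv[...,1]<40)&(hsv[...,2]>170)).astype(np.uint8)
u,v=proj([464,-45,50],C)[0].astype(int); print(u,v)
k,l,st,ce=cv2.connectedComponentsWithStats(m); i=l[v,u]; pts=np.argwhere(l==i)[:,::-1]
if i: print(st[i],rect(back(pts,50,C)))
go(464,-45,74.3,30)
E
```

```text
time_s: 2.7
ee_pos: [459.0, -28.2, 153.0]
ee_rot: [180.0, 0.1, 164.4]
force: [-0.2, -0.4, 0.1]
gripper_width: 59.3
gripper_force: 0.0
[390.4 -43.8  54.3] 0.94
[457.4 -42.7  51.9] 0.78
259 224
[ 243  208   34   32 1082] (array([463.2, -45.4]), [29.7, 30.5], np.float32(74.4))
turn z 0.1  shift x -9.4 y -14.6 z 122.7  j6 -80
turn z -179.9  shift x 9.4 y 14.6 z 122.7  j6 100
```

```bash
python3 -m crank '-0.3 -8.7 -15.2 0 0 0 0; -0.3 0 0 40 0 0 0; -0.3 0 0 40 0 0 0; -0.3 0 0 30 0 0 0; -0.3 0 0 13 0 0 0; -0.3 0 0 0 0 0 0; 0.9 0 0 0 0 0 0; 0.9 0 0 0 0 0 0; 0.9 0 0 0 0 0 0;0.9 0 0 0 0 0 0' 20; python3 -m crank '0.9 0 0 0 0 0 0;0.9 0 0 0 0 0 0'; python3 -c "
from h import *
go(548.3,121.6,99.3,30);go(548.3,121.6,9.3,30)"
```

```text
time_s: 4.05
ee_pos: [463.6, -45.8, 29.9]
ee_rot: [180.0, 0.1, 164.3]
force: [0.2, 0.6, 4.4]
gripper_width: 30.1
gripper_force: 20.0
time_s: 4.3
ee_pos: [463.6, -45.9, 30.0]
ee_rot: [180.0, 0.1, 164.3]
force: [-0.7, 0.0, 5.4]
gripper_width: 29.7
gripper_force: 20.0
turn z -25.0  shift x -110.7 y 151.6 z -0.0  j6 -87
turn z 155.0  shift x 110.7 y -151.6 z -0.0  j6 93
turn z 65.0  shift x 151.6 y 110.7 z -0.0  j6 3
turn z -115.0  shift x -151.6 y -110.7 z -0.0  j6 -177
```

```bash
python3 -m crank '0.9 0 0 -15 0 0 0; 0.9 0 0 -30 0 0 -8.3; 0.9 0 0 -25 0 0 -8.3; 0.9 0 0 0 0 0 -8.4; 0.9 -27.7 37.9 0 0 0 0; 0.9 -27.7 37.9 0 0 0 0; 0.9 -27.7 37.9 0 0 0 0; 0.9 -27.7 37.9 0 0 0 0; 0.9 0 0 0 0 0 0' ; python3 -c "
from h import *
im=grab_frame('top'); cv2.imwrite('pics/a.png',im)
go(548.3,121.6,99.3,34);
print(env.state()['force'])"
```

```text
time_s: 5.42
ee_pos: [549.0, 124.2, 98.9]
ee_rot: [180.0, 0.1, -170.5]
force: [-0.5, -0.3, -1.2]
gripper_width: 29.7
gripper_force: 20.0
turn z 0.2  shift x -0.5 y -1.1 z 64.7  j6 -87
turn z -179.8  shift x 0.5 y 1.1 z 64.7  j6 93
[-1.32720012 -0.68547268 -2.11924925]
```

```bash
python3 -m crank '0.9 -0.5 -1 25 0 0 0; 0.9 0 0 25 0 0 0; 0.9 0 0 10 0 0 0; 0.9 0 0 2 0 0 0;  0.9 0 0 1 0 0 0; 0.9 0 0 1 0 0 0;0.9 0 0 0 0 0 0'
```

```text
time_s: 6.35
ee_pos: [549.0, 120.6, 37.0]
ee_rot: [-180.0, 0.1, -170.7]
force: [-1.8, -0.4, 5.4]
gripper_width: 30.0
gripper_force: 20.0
```

```bash
python3 -m crank '0.9 0 0 0 0 0 0;0.9 0 0 0 0 0 0'; python3 look.py sq
```

```text
time_s: 6.6
ee_pos: [549.0, 120.6, 37.0]
ee_rot: [-180.0, 0.1, -170.6]
force: [-0.3, -2.1, 6.1]
gripper_width: 29.7
gripper_force: 20.0
[549.  120.6  37. ] [-1.800e+02  1.000e-01 -1.706e+02] 29.706418546972543 6.6
```

View pics/sq.png

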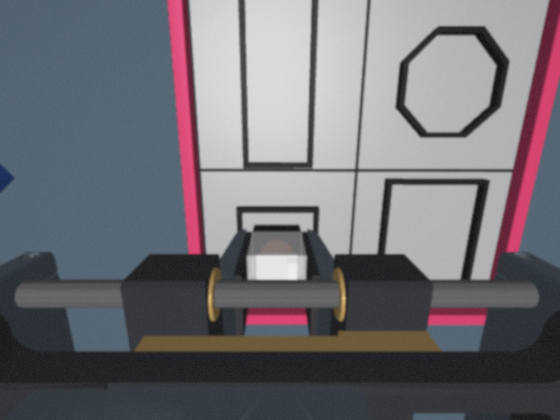

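Run:
```python
from h import *
C=cam("wrist"); s=env.state(); p=np.array(s["ee_pos"]); w=np.radians(s["ee_rot"][2]); ax=np.array([np.cos(w),np.sin(w)]); ay=np.array([np.sin(w),-np.cos(w)])
for z in (7,): print("relay foot",[proj([*(p[:2]+15*ax+k*ay),z],C).round() for k in(-15,15)])
# square nest inner far edge mid (278,212), side inner edges at row 225: (245,230),(314,230)
for z in (9,13): 
    q=back([[278,207],[246,215],[313,215],[163,0+170],[360,170]],z,C); d=q-p[:2]; print(z,np.round(np.c_[d@ax,d@ay],1).tolist())
# tray junction (360,170): nests centre cross; expected (492.2,162.1)
print([back([[360,170]],z,C).round(1) for z in(3,7)])
```

```text
relay foot [array([[253., 224.]]), array([[299., 224.]])]
9 [[27.0, 1.4], [21.7, -19.3], [21.7, 24.0], [50.8, -69.9], [50.7, 52.2]]
13 [[28.1, 1.4], [22.9, -18.9], [22.9, 23.5], [51.4, -68.4], [51.3, 51.1]]
[array([[491. , 165.6]]), array([[490.6, 164.4]])]
```

The picture shows the relay (250–305 wide) centred inside the square nest's rim (238–318), not on it; contact at +7 mm means the nest floor is at z≈7. Release, retreat and move on to the gland.

```bash
python3 -m crank '-0.2 0 0 0 0 0 0; -0.2 0 0 0 0 0 0; -0.2 0 0 0 0 0 0; -0.2 0 0 -30 0 0 0; -0.2 0 0 -40 0 0 0; -0.2 0 0 -30 0 0 0;-0.2 0 0 0 0 0 0';  python3 -c "
from h import *
im=grab_frame('top'); cv2.imwrite('pics/top1.png',im)
for a in (0,30,60,90,129.7,150): print(a); go(612.9,-60.2,a,140)"
```

```text
time_s: 7.52
ee_pos: [550.1, 121.1, 137.6]
ee_rot: [180.0, 0.3, -170.7]
force: [0.0, -0.5, -1.6]
gripper_width: 54.4
gripper_force: 0.0
0
turn z -80.7  shift x 181.1 y -64.1 z -4.2  j6 174
turn z 99.3  shift x -181.1 y 64.1 z -4.2  j6 -6
30
turn z 69.3  shift x -188.9 y -35.0 z -4.2  j6 -36
turn z -110.7  shift x 188.9 y 35.0 z -4.2  j6 144
60
turn z 39.3  shift x -146.0 y -124.8 z -4.2  j6 -66
turn z -140.7  shift x 146.0 y 124.8 z -4.2  j6 114
90
turn z 9.3  shift x -64.1 y -181.1 z -4.2  j6 -96
turn z -170.7  shift x 64.1 y 181.1 z -4.2  j6 84
129.7
turn z -30.4  shift x 66.3 y -180.3 z -4.2  j6 -135
turn z 149.6  shift x -66.3 y 180.3 z -4.2  j6 45
150
turn z -50.7  shift x 124.8 y -146.0 z -4.2  j6 -156
turn z 129.3  shift x -124.8 y 146.0 z -4.2  j6 24
```

```bash
python3 -m crank '-0.2 -8.2 -47.3 0 0 0 0; -0.2 -8.2 -47.3 0 0 0 0; -0.2 -8.2 -47.3 0 0 0 0; -0.2 -8.2 -47.3 0 0 0 0; -0.2 0 0 0 0 0 0; -0.2 0 0 0 0 0 0'; python3 look.py gl gland_large_mid; python3 -c "
import cv2; im=cv2.imread('pics/gl.png')[120:290,180:380]; cv2.imwrite('pics/gl_c.png',cv2.resize(im,None,fx=4,fy=3.5 if 0 else 3.5,interpolation=2)[:600])"
```

```text
time_s: 8.32
ee_pos: [610.5, -60.1, 133.6]
ee_rot: [179.9, -0.2, -170.7]
force: [0.5, 0.3, 0.6]
gripper_width: 54.5
gripper_force: 0.0
[610.5 -60.1 133.6] [ 179.9   -0.2 -170.7] 54.532149041142276 8.325
[607.3 -58.6  43.2] 0.83 [[278. 216.]]
[677.6 -81.9  18.5] 0.71 [[244. 272.]]
[669.4  -2.2  10.4] 0.59 [[322. 272.]]
```

View pics/gl_c.png

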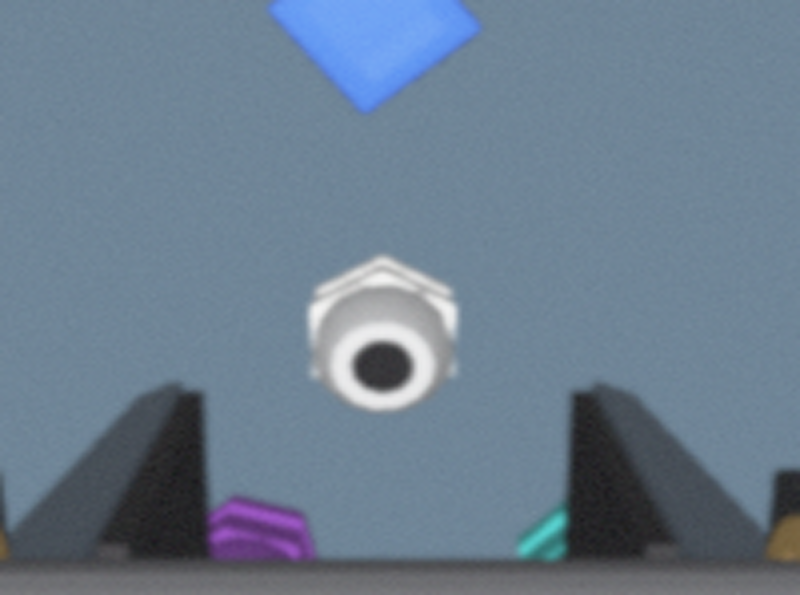

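The crop shows the grey gland with its hexagon flats already facing the jaws (flats at 310 and 457 in the crop); bore centre at (383,365), i.e. full-picture (275.7,224.3). Purple and teal look-alikes are farther off.

Run:
```python
from h import *
C=cam("wrist"); p=back([[275.7,224.3]],44,C)[0]; print(p, back([[180+382/4,120+258/3.5]],6,C)); go(*p,99.3,22)
```

```text
[615.57673954 -58.77195226] [[596.93846973 -62.08902519]]
turn z 0.1  shift x -4.9 y -0.2 z 112.5  j6 -105
turn z -179.9  shift x 4.9 y 0.2 z 112.5  j6 75
```

```bash
python3 -m crank '-0.2 -4.9 -0.2 30 0 0 0; -0.2 0 0 40 0 0 0; -0.2 0 0 30 0 0 0; -0.2 0 0 12 0 0 0; -0.2 0 0 0 0 0 0; 0.9 0 0 0 0 0 0; 0.9 0 0 0 0 0 0; 0.9 0 0 0 0 0 0;0.9 0 0 0 0 0 0;0.9 0 0 0 0 0 0' 20; python3 -c "
from h import *
go(434.9,203.6,99.3,29);print(env.state()['gripper_force'])"
```

```text
time_s: 9.68
ee_pos: [617.1, -60.1, 24.5]
ee_rot: [-180.0, 0.1, -170.7]
force: [-1.0, 1.0, 5.5]
gripper_width: 32.4
gripper_force: 20.0
turn z 0.0  shift x 137.2 y 289.6 z -4.5  j6 -74
turn z -180.0  shift x -137.2 y -289.6 z -4.5  j6 106
20.000712815090083
```

```bash
python3 -m crank '0.9 0 0 -15 0 0 0; 0.9 0 0 -40 0 0 0; 0.9 0 0 -40 0 0 0; 0.9 19.6 41.4 0 0 0 0; 0.9 19.6 41.4 0 0 0 0; 0.9 19.6 41.4 0 0 0 0; 0.9 19.6 41.4 0 0 0 0; 0.9 19.6 41.4 0 0 0 0; 0.9 19.6 41.4 0 0 0 0; 0.9 19.6 41.4 0 0 0 0'; python3 -m crank '0.9 0 0 0 0 0 0;0.9 0 0 0 0 0 0'; python3 -c "
from h import *
go(434.9,203.6,99.3,31.5)"
```

```text
time_s: 10.92
ee_pos: [433.2, 204.8, 119.0]
ee_rot: [180.0, 0.1, -170.7]
force: [0.1, 0.5, -0.8]
gripper_width: 33.0
gripper_force: 20.0
time_s: 11.18
ee_pos: [434.4, 203.6, 118.8]
ee_rot: [-180.0, 0.1, -170.6]
force: [0.2, 0.5, -0.6]
gripper_width: 32.7
gripper_force: 20.0
turn z 0.1  shift x -0.5 y -0.0 z 87.3  j6 -74
turn z -179.9  shift x 0.5 y 0.0 z 87.3  j6 106
```

```bash
python3 -m crank '0.9 0 0 35 0 0 0; 0.9 0 0 35 0 0 0; 0.9 0 0 12 0 0 0; 0.9 0 0 2 0 0 0; 0.9 0 0 1 0 0 0; 0.9 0 0 1 0 0 0; 0.9 0 0 0 0 0 0;0.9 0 0 0 0 0 0'
```

```text
time_s: 12.18
ee_pos: [434.2, 203.8, 32.7]
ee_rot: [180.0, 0.0, -170.7]
force: [0.4, 0.0, -0.4]
gripper_width: 32.8
gripper_force: 20.0
```

```bash
python3 -m crank '0.9 0 0 1 0 0 0; 0.9 0 0 1 0 0 0;0.9 0 0 0 0 0 0'; python3 look.py rd
```

```text
time_s: 12.55
ee_pos: [434.1, 203.8, 31.4]
ee_rot: [180.0, 0.0, -170.7]
force: [-2.1, -1.7, 9.5]
gripper_width: 32.8
gripper_force: 20.0
[434.1 203.8  31.4] [ 180.     0.  -170.7] 32.76870035471455 12.55
```

View pics/rd.png

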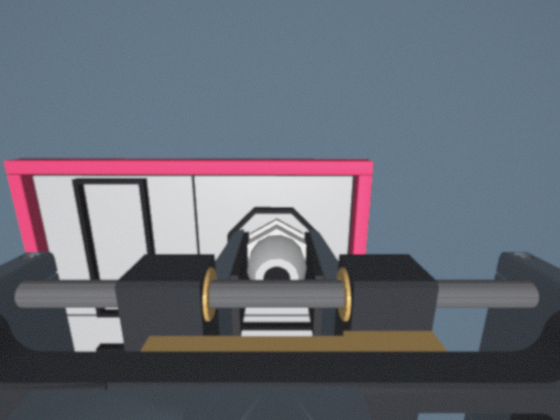

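The gland stands inside the eight-sided rim (rim centre ~277, gland ~276), touching the floor at the expected height. Release and go to the transformer.

```bash
python3 -m crank '-0.2 0 0 0 0 0 0; -0.2 0 0 0 0 0 0; -0.2 0 0 0 0 0 0; -0.2 0 0 -30 0 0 0; -0.2 0 0 -40 0 0 0; -0.2 0 0 -40 0 0 0;-0.2 0 0 0 0 0 0';  python3 -c "
from h import *
go(453.5,-322.1,43.5,140); go(593.7,-344.4,46.8,140)"
```

```text
time_s: 13.48
ee_pos: [436.0, 204.6, 143.1]
ee_rot: [179.9, 0.4, -170.7]
force: [0.5, -0.0, -0.6]
gripper_width: 55.1
gripper_force: 0.0
turn z 55.8  shift x -394.1 y -349.8 z 3.1  j6 -79
turn z -124.2  shift x 394.1 y 349.8 z 3.1  j6 101
turn z 52.5  shift x -490.8 y -292.2 z 3.1  j6 -77
turn z -127.5  shift x 490.8 y 292.2 z 3.1  j6 103
```

```bash
python3 -m crank '-0.3 0 0 0 0 0 9.3;-0.3 0 0 0 0 0 9.3;-0.3 0 0 0 0 0 9.3;-0.3 0 0 0 0 0 9.3;-0.3 0 0 0 0 0 9.3;-0.3 0 0 0 0 0 9.3; -0.3 -43.8 -38.9 0 0 0 0; -0.3 -43.8 -38.9 0 0 0 0; -0.3 -43.8 -38.9 0 0 0 0; -0.3 -43.8 -38.9 0 0 0 0'
python3 -m crank '-0.3 -43.8 -38.9 0 0 0 0; -0.3 -43.8 -38.9 0 0 0 0; -0.3 -43.8 -38.9 0 0 0 0; -0.3 -43.8 -38.9 0 0 0 0; -0.3 -43.8 -38.9 0 0 0 0; -0.3 0 0 0 0 0 0; -0.3 0 0 0 0 0 0';python3 look.py tr transformer_mid; python3 -c "
import cv2; im=cv2.imread('pics/tr.png')[130:290,180:380]; cv2.imwrite('pics/tr_c.png',cv2.resize(im,None,fx=3.5,fy=3.5,interpolation=2))"
```

```text
time_s: 14.72
ee_pos: [441.1, -32.2, 139.2]
ee_rot: [-179.9, -0.1, 133.6]
force: [1.4, 0.5, -0.1]
gripper_width: 59.1
gripper_force: 0.0
time_s: 15.6
ee_pos: [450.9, -322.4, 138.9]
ee_rot: [-180.0, -0.2, 133.5]
force: [-0.4, -1.4, -0.5]
gripper_width: 59.4
gripper_force: 0.0
[ 450.9 -322.4  138.9] [-180.    -0.2  133.5] 59.36885350362316 15.6
[ 447.5 -315.3   33.9] 0.9 [[279. 207.]]
```

View pics/tr_c.png

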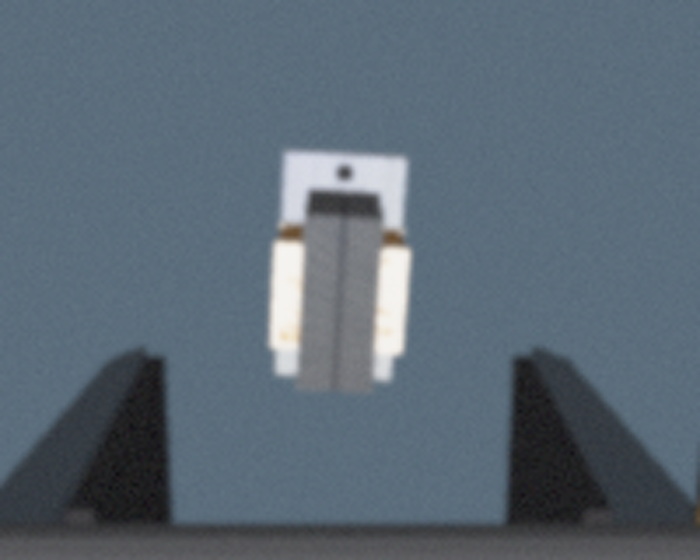

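The crop shows the transformer: core top corners (305,213), (381,216), (371,390), (296,388), foot plate edge (285,152)–(407,158); yaw is a few degrees off the jaws.

Run:
```python
from h import *
C=cam("wrist"); f=lambda P:np.array(P)/3.5+[180,130]
q=back(f([[306,213],[381,216],[371,390],[296,388]]),40,C); print(q.round(1)); c,d,a=rect(q); print(c,d,a)
print(rect(back(f([[270,240],[411,245],[404,355],[268,348]]),34,C)))
e=back(f([[285,152],[407,158]]),3,C); print(e,np.linalg.norm(e[0]-e[1])); m=e.mean(0); v=np.radians(a); print(np.linalg.norm(m-c))
go(*c,a+90,22)
```

```text
[[ 429.8 -310.5]
 [ 443.9 -298.1]
 [ 474.4 -333.2]
 [ 459.8 -346.3]]
[ 451.8 -322.2] [19.6, 46.8] 131.0
(array([ 452. , -322.2]), [30.0, 36.3], np.float32(41.1))
[[ 418.04586776 -308.0912486 ]
 [ 444.08508753 -285.66524745]] 34.365193049266566
32.727840445854156
turn z 2.6  shift x -0.7 y -0.0 z 117.6  j6 -76
turn z -177.4  shift x 0.7 y 0.0 z 117.6  j6 104
```

```bash
python3 -m crank '-0.3 -0.7 0 30 0 0 2.6; -0.3 0 0 40 0 0 0; -0.3 0 0 30 0 0 0; -0.3 0 0 16 0 0 0; -0.3 0 0 0 0 0 0; 0.9 0 0 0 0 0 0; 0.9 0 0 0 0 0 0; 0.9 0 0 0 0 0 0;0.9 0 0 0 0 0 0;0.9 0 0 0 0 0 0' 30; python3 -c "
from h import *
go(531.7,219.4,99.3,30);print(env.state()['gripper_force'])"
```

```text
time_s: 16.95
ee_pos: [452.7, -324.1, 25.2]
ee_rot: [180.0, 0.1, 130.9]
force: [0.7, 0.1, 5.8]
gripper_width: 33.8
gripper_force: 30.0
turn z -58.4  shift x -165.8 y 523.6 z -4.8  j6 -77
turn z 121.6  shift x 165.8 y -523.6 z -4.8  j6 103
30.00063568353653
```

```bash
python3 -m crank '0.9 0 0 -12 0 0 0; 0.9 0 0 -30 0 0 0; 0.9 0 0 -35 0 0 -9.7;0.9 0 0 -30 0 0 -9.7;0.9 0 0 0 0 0 -9.7;0.9 0 0 0 0 0 -9.7;0.9 0 0 0 0 0 -9.8;0.9 0 0 0 0 0 -9.8; 0.9 0 0 0 0 0 0'; python3 -m crank '0.9 -16.6 52.4 0 0 0 0; 0.9 -16.6 52.4 0 0 0 0; 0.9 -16.6 52.4 0 0 0 0; 0.9 -16.6 52.4 0 0 0 0; 0.9 -16.6 52.4 0 0 0 0; 0.9 -16.6 52.4 0 0 0 0; 0.9 -16.6 52.4 0 0 0 0; 0.9 -16.6 52.4 0 0 0 0; 0.9 -16.6 52.4 0 0 0 0; 0.9 -16.6 52.4 0 0 0 0';python3 -m crank '0.9 0 0 0 0 0 0;0.9 0 0 0 0 0 0';  python3 -c "
from h import *
go(531.7,219.4,99.3,32.2)"
```

```text
time_s: 18.08
ee_pos: [452.0, -323.5, 131.3]
ee_rot: [180.0, -0.0, -170.8]
force: [-0.3, 0.9, -2.1]
gripper_width: 33.8
gripper_force: 30.0
time_s: 19.32
ee_pos: [531.0, 222.0, 131.5]
ee_rot: [-180.0, 0.0, -170.8]
force: [0.5, -0.1, -0.7]
gripper_width: 34.2
gripper_force: 30.0
time_s: 19.58
ee_pos: [530.4, 219.8, 131.0]
ee_rot: [-180.0, -0.1, -170.7]
force: [-0.7, -0.8, -1.8]
gripper_width: 33.7
gripper_force: 30.0
turn z -0.0  shift x -1.2 y -0.6 z 98.8  j6 -77
turn z 180.0  shift x 1.2 y 0.6 z 98.8  j6 103
```

```bash
python3 -m crank '0.9 -1.2 -0.6 40 0 0 0; 0.9 0 0 38 0 0 0; 0.9 0 0 14 0 0 0; 0.9 0 0 3 0 0 0; 0.9 0 0 1 0 0 0; 0.9 0 0 1 0 0 0; 0.9 0 0 1 0 0 0;0.9 0 0 0 0 0 0;0.9 0 0 0 0 0 0'; python3 look.py br
```

```text
time_s: 20.7
ee_pos: [532.4, 220.0, 33.5]
ee_rot: [180.0, 0.0, -170.7]
force: [0.6, -0.7, -2.0]
gripper_width: 33.6
gripper_force: 30.0
[532.4 220.   33.5] [ 180.     0.  -170.7] 33.62421962918896 20.7
```

View pics/br.png

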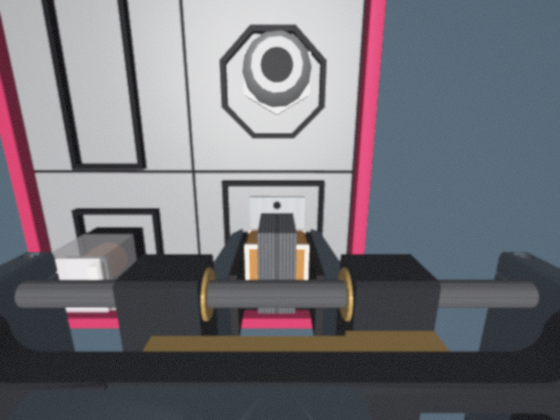

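The picture shows the transformer's foot plate (249–305) inside the broad rim (223–324), with the gland and the relay standing in their nests. Not yet touching; lower on.

```bash
python3 -m crank '0.9 0 0 1 0 0 0; 0.9 0 0 1 0 0 0; 0.9 0 0 0.5 0 0 0; 0.9 0 0 0 0 0 0'
```

```text
time_s: 21.25
ee_pos: [532.4, 219.9, 32.2]
ee_rot: [180.0, 0.0, -170.7]
force: [-3.6, -1.4, 6.9]
gripper_width: 33.7
gripper_force: 30.0
```

Contact at the expected height. Release and go to the long strip.

```bash
python3 -m crank '-0.2 0 0 0 0 0 0; -0.2 0 0 0 0 0 0; -0.2 0 0 0 0 0 0; -0.2 0 0 -30 0 0 0; -0.2 0 0 -40 0 0 0; -0.2 0 0 -40 0 0 0;-0.2 0 0 0 0 0 0';  python3 -c "
from h import *
go(593.7,-344.4,46.8,140)"
```

```text
time_s: 22.12
ee_pos: [534.4, 220.7, 144.1]
ee_rot: [179.9, 0.4, -170.7]
force: [-0.6, 1.0, -0.4]
gripper_width: 54.6
gripper_force: 0.0
turn z 52.5  shift x -430.1 y -371.3 z 4.1  j6 -77
turn z -127.5  shift x 430.1 y 371.3 z 4.1  j6 103
```

```bash
python3 -m crank '-0.2 0 0 0 0 0 10.5;-0.2 0 0 0 0 0 10.5;-0.2 0 0 0 0 0 10.5;-0.2 0 0 0 0 0 10.5;-0.2 0 0 0 0 0 10.5;-0.2 0 0 0 0 0 0; -0.2 -43 -37.1 0 0 0 0; -0.2 -43 -37.1 0 0 0 0; -0.2 -43 -37.1 0 0 0 0; -0.2 -43 -37.1 0 0 0 0'
python3 -m crank '-0.2 -43 -37.1 0 0 0 0; -0.2 -43 -37.1 0 0 0 0; -0.2 -43 -37.1 0 0 0 0; -0.2 -43 -37.1 0 0 0 0; -0.2 -43 -37.1 0 0 0 0; -0.2 -43 -37.1 0 0 0 0; -0.2 0 0 0 0 0 0; -0.2 0 0 0 0 0 0';python3 look.py sl strip_long_mid; python3 -c "
import cv2; im=cv2.imread('pics/sl.png')[130:290,180:380]; cv2.imwrite('pics/sl_c.png',cv2.resize(im,None,fx=3.5,fy=3.5,interpolation=2))"
```

```text
time_s: 23.38
ee_pos: [556.0, -7.8, 140.2]
ee_rot: [-180.0, -0.0, 137.1]
force: [0.9, -0.0, -0.8]
gripper_width: 54.9
gripper_force: 0.0
time_s: 24.38
ee_pos: [591.6, -344.3, 139.8]
ee_rot: [180.0, -0.1, 136.9]
force: [0.3, -0.2, -0.4]
gripper_width: 55.0
gripper_force: 0.0
[ 591.6 -344.3  139.8] [ 1.800e+02 -1.000e-01  1.369e+02] 54.99744721602487 24.375
[ 590.4 -341.3   20.8] 0.78 [[278. 207.]]
```

View pics/sl_c.png

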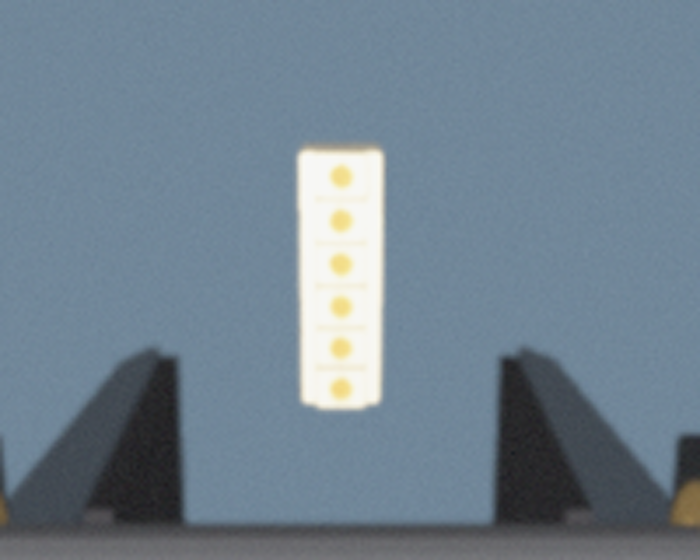

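The six-screw strip lies parallel to the jaws; end screws at crop (341,177) and (341,389).

Run:
```python
from h import *
C=cam("wrist"); f=lambda P:np.array(P)/3.5+[180,130]
q=back(f([[341,177],[341,389]]),20,C); e=q[1]-q[0]; a=np.degrees(np.arctan2(e[1],e[0]))%180; print(q,np.linalg.norm(e),a)
go(*q.mean(0),a+90,20)
```

```text
[[ 571.87969012 -323.25639458]
 [ 616.14279095 -364.56296425]] 60.54299953536947 136.9788483172585
turn z -0.0  shift x -1.8 y 1.0 z 120.5  j6 -77
turn z 180.0  shift x 1.8 y -1.0 z 120.5  j6 103
```

```bash
python3 -m crank '-0.2 -1.8 1 35 0 0 0; -0.2 0 0 40 0 0 0; -0.2 0 0 30 0 0 0; -0.2 0 0 14 0 0 0; -0.2 0 0 0 0 0 0; -0.2 0 0 0 0 0 0' 20
```

```text
time_s: 25.22
ee_pos: [595.2, -345.6, 23.4]
ee_rot: [180.0, 0.2, 136.9]
force: [0.2, -0.0, 0.2]
gripper_width: 54.6
gripper_force: 0.0
```

```bash
python3 -m crank '-0.2 0 0 3.5 0 0 0; -0.2 0 0 0 0 0 0; 0.9 0 0 0 0 0 0; 0.9 0 0 0 0 0 0; 0.9 0 0 0 0 0 0;0.9 0 0 0 0 0 0;0.9 0 0 0 0 0 0' 30; python3 -c "
from h import *
go(450.9,106.9,99.3,27);print(env.state()['gripper_force'])"
```

```text
time_s: 26.1
ee_pos: [594.2, -345.4, 18.3]
ee_rot: [180.0, -0.0, 136.8]
force: [-0.3, -0.1, 0.1]
gripper_width: 22.1
gripper_force: 30.0
turn z -52.5  shift x 68.4 y 469.5 z -8.7  j6 -86
turn z 127.5  shift x -68.4 y -469.5 z -8.7  j6 94
29.99996066093445
```

```bash
python3 -m crank '0.9 0 0 -12 0 0 0; 0.9 0 0 -30 0 0 0; 0.9 0 0 -35 0 0 -10.5;0.9 0 0 -30 0 0 -10.5;0.9 0 0 0 0 0 -10.5;0.9 0 0 0 0 0 -10.5;0.9 0 0 0 0 0 -10.5; 0.9 0 0 0 0 0 0'; python3 -m crank '0.9 7.6 52.2 0 0 0 0; 0.9 7.6 52.2 0 0 0 0; 0.9 7.6 52.2 0 0 0 0; 0.9 7.6 52.2 0 0 0 0; 0.9 7.6 52.2 0 0 0 0; 0.9 7.6 52.2 0 0 0 0; 0.9 7.6 52.2 0 0 0 0; 0.9 7.6 52.2 0 0 0 0; 0.9 7.6 52.2 0 0 0 0; 0.9 0 0 0 0 0 0';python3 -m crank '0.9 0 0 0 0 0 0';  python3 -c "
from h import *
go(450.9,106.9,99.3,25.3)"
```

```text
time_s: 27.1
ee_pos: [594.3, -345.4, 126.1]
ee_rot: [-180.0, 0.0, -170.8]
force: [0.1, -0.4, -1.0]
gripper_width: 21.8
gripper_force: 30.0
time_s: 28.35
ee_pos: [449.5, 109.6, 125.9]
ee_rot: [180.0, 0.0, -170.5]
force: [0.5, 0.0, 0.6]
gripper_width: 21.6
gripper_force: 30.0
time_s: 28.48
ee_pos: [450.8, 106.9, 125.8]
ee_rot: [-180.0, 0.1, -170.7]
force: [0.2, -1.4, -0.6]
gripper_width: 21.7
gripper_force: 30.0
turn z -0.0  shift x -0.1 y -0.0 z 100.5  j6 -86
turn z 180.0  shift x 0.1 y 0.0 z 100.5  j6 94
```

```bash
python3 -m crank '0.9 0 0 40 0 0 0; 0.9 0 0 40 0 0 0; 0.9 0 0 14 0 0 0; 0.9 0 0 3 0 0 0; 0.9 0 0 1 0 0 0; 0.9 0 0 1 0 0 0; 0.9 0 0 0 0 0 0;0.9 0 0 0 0 0 0'; python3 look.py ln
```

```text
time_s: 29.48
ee_pos: [450.7, 107.2, 26.7]
ee_rot: [180.0, 0.1, -170.7]
force: [-0.1, 0.0, 0.3]
gripper_width: 21.9
gripper_force: 30.0
[450.7 107.2  26.7] [ 1.800e+02  1.000e-01 -1.707e+02] 21.854296443765953 29.475
```

View pics/ln.png

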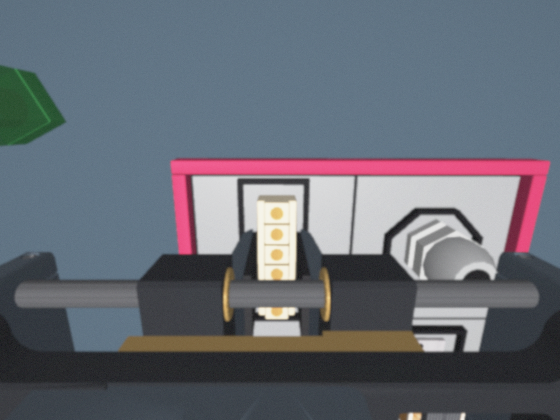

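The strip (258–297) sits inside the long rim (240–308), and the gland is upright to the right. About 1.4 mm left to go.

```bash
python3 -m crank '0.9 0 0 1 0 0 0; 0.9 0 0 1 0 0 0; 0.9 0 0 0.5 0 0 0; 0.9 0 0 0 0 0 0; 0.9 0 0 0 0 0 0'
```

```text
time_s: 30.15
ee_pos: [450.8, 107.2, 25.8]
ee_rot: [180.0, 0.1, -170.7]
force: [-3.5, -1.3, 19.1]
gripper_width: 21.9
gripper_force: 39.9
```

```bash
python3 -m crank '0.9 0 0 -0.8 0 0 0; 0.9 0 0 0 0 0 0; 0.3 0 0 0 0 0 0; 0.3 0 0 0 0 0 0; 0.3 0 0 0 0 0 0; 0.3 0 0 -10 0 0 0; 0.3 0 0 -30 0 0 0; 0.3 0 0 -50 0 0 0; 0 0 0 -60 0 0 0'; python3 -m crank '0 60 0 0 0 0 0; 0 60 0 0 0 0 0; 0 30 0 0 0 0 0; 0 0 0 0 0 0 0; 0 0 0 0 0 0 0'
python3 - <<'E'
from h import *
s=env.state(); w=grab_frame("wrist"); t=grab_frame("top"); C=cam("top")
cv2.imwrite("pics/fin.png",np.vstack([cv2.resize(w[:,:],(400,300)),cv2.resize(t[170:300,140:313],(400,300))]))
for n,z in dict(strip_long_mid=27,gland_large_mid=51,relay_mid=57,transformer_mid=47,strip_short_mid=20,gland_small_mid=29).items():
    print(n,[(np.round(d["point"]),round(d["p"],2)) for d in models.search_frame(n,"top")[:3]])
E
```

```text
time_s: 31.28
ee_pos: [449.6, 107.1, 175.7]
ee_rot: [180.0, -0.1, -170.7]
force: [1.2, 0.3, 0.2]
gripper_width: 39.1
gripper_force: 0.0
time_s: 31.9
ee_pos: [303.7, 83.1, 175.1]
ee_rot: [180.0, 0.1, -170.7]
force: [0.9, -0.3, -0.9]
gripper_width: 45.6
gripper_force: 0.0
strip_long_mid [(array([447., 104.,  29.]), 0.72), (array([450., 100.,  10.]), 0.46)]
gland_large_mid [(array([430., 205.,  49.]), 0.68), (array([675.,   3.,  45.]), 0.57), (array([688., -82.,  45.]), 0.54)]
relay_mid [(array([532., -74.,  55.]), 0.79)]
transformer_mid [(array([531., 220.,  41.]), 0.83)]
strip_short_mid [(array([ 642., -173.,   24.]), 0.66)]
gland_small_mid [(array([449., 102.,  29.]), 0.63)]
```

View pics/fin.png

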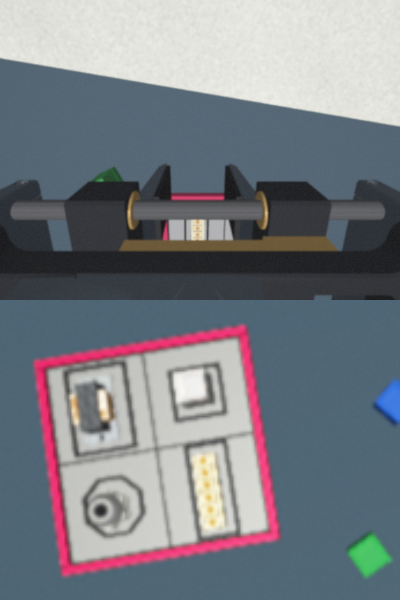

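The top view shows all four parts upright in their own nests; the short strip reads as unmoved, and no move came near the small gland. The arm is clear, so I hand the job in.

```bash
python3 -c "
from workcell import env
print(env.job_done())"
```

```text
the job is handed in; nothing more can be done
None
```

The four parts are set down upright in their own nests and the job is handed in at about 32 s; the last top view shows them in place, but the hand-in call returned no verdict.

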